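# Find the socket that fits the nut and crack the nut loose

### The job

The socket left standing on the flange nut is too big and just slips round: hang it on the empty peg of the red socket rack. Then try the other two sockets on the nut, hanging one that does not go on back on a free peg; press the one that fits fully down onto the nut, turn the nut with it about 45 degrees anticlockwise (seen from above; at least 30), and finish like that, still gripping the socket with it seated on the nut. Never turn the nut and then take the socket off again, and leave the oil can, ratchet and marker where they are.

Things in the scene. Friction and masses are not known exactly. Their poses are not given: they have to be found in the camera images.
- flange: Fixed green round flange, 100 mm across, 14 mm thick, lying on the bench; origin at the centre of its underside, z up. In the middle a steel boss (48 mm across, top 26 mm above the bench) with a brass stud and the nut. With joint nut at 0 the nut's flats face the flange's +x and every 60 degrees from it.
- nut_seat (a point): Point on the nut's axis at the top of the boss, where a fully seated socket's lower rim rests. The dark hexagonal nut is 24 mm across flats, its top (edge chamfered) 14 mm above this point; the stud ends 22 mm above it.
- nut (a joint): Turning of the nut about the upright axis (rad), 0 at the start, growing anticlockwise seen from above; it cannot be turned clockwise from 0. It needs about 0.15 N m, stays where it is left, and does not rise noticeably. The fitting socket has about 0.2 rad of play either way before it carries the nut round.
- rack: Fixed red plastic socket rack, 75 x 265 x 18 mm, lying on the bench, long side along its y; origin at the centre of its underside. Three black upright pegs, 12 mm across, 26 mm tall with tapered tips, in a row 95 mm apart.
- peg_1 (a point): Foot of the peg at the rack's -y end (nearest the flange), on the rack's top face 18 mm above the bench. Empty at the start. A hung socket stands over the peg with its rim on the rack's top face.
- peg_2 (a point): Foot of the middle peg; holds a socket at the start.
- peg_3 (a point): Foot of the peg at the rack's +y end; holds a socket at the start.
- loose_socket: Chromed socket 80 mm tall, upright; origin at the centre of its lower rim. Round skirt 42 mm across up to 36 mm, shoulder to 40, then a solid hexagonal shank 30 mm across flats (40 to 80 mm up) to grip. Shank and bore (33 mm deep, open below) both have flats facing body +x and every 60 degrees. Starts over the nut; 32 mm bore, slips round.
- socket_a: Chromed socket, outside just like loose_socket (same origin, size, flat directions); starts on peg_2 or peg_3. One of socket_a and socket_b has a 26 mm bore and fits the nut; the other, 20 mm, stops with its rim on top of the nut, 12 to 14 mm above the boss. Not told which: try. 0.15 to 0.31 kg.
- socket_b: Chromed socket, outside just like loose_socket (same origin, size, flat directions); starts on peg_2 or peg_3. One of socket_a and socket_b has a 26 mm bore and fits the nut; the other, 20 mm, stops with its rim on top of the nut, 12 to 14 mm above the boss. Not told which: try. 0.15 to 0.31 kg.
- bench_vise: Red bench vise bolted to the bench on the robot's right of the flange, never moves; it fills x 0.30 to 0.75, y -0.31 to -0.10, up to 0.29 m above the bench: carry the tool over or round it (the arm starts on its other side).
- oil_can: Small blue oil can with a red spout, 35 x 60 x 125 mm, standing behind the flange; bystander, origin at the centre of its underside.
- ratchet: Steel ratchet handle, 198 mm long, lying behind the work; bystander.
- marker: Black and red marker pen, 130 mm long, lying behind the rack; bystander.
Mind the look-alikes: they are no part of the job. Leave any pink look-alike of the socket_a alone.

How it is judged (in metres and radians):
On the way, in this order (a step that is already met when the one before it is completed fails the run):
1. the oversize socket hangs on a peg of the rack, let go (((horizontal distance between loose_socket and peg_1 below 0.016 m and z of loose_socket in the frame of peg_1 below 0.006 m and angle between loose_socket's own z axis and vertical below 0.12 rad) or (horizontal distance between loose_socket and peg_2 below 0.016 m and z of loose_socket in the frame of peg_2 below 0.006 m and angle between loose_socket's own z axis and vertical below 0.12 rad) or (horizontal distance between loose_socket and peg_3 below 0.016 m and z of loose_socket in the frame of peg_3 below 0.006 m and angle between loose_socket's own z axis and vertical below 0.12 rad)) and contact force between the fingers and loose_socket below 0.2 N), for 0.2 s.
2. another socket is seated fully down over the nut (((horizontal distance between socket_a and nut_seat below 0.006 m and z of socket_a in the frame of nut_seat below 0.005 m and angle between socket_a's own z axis and vertical below 0.1 rad) or (horizontal distance between socket_b and nut_seat below 0.006 m and z of socket_b in the frame of nut_seat below 0.005 m and angle between socket_b's own z axis and vertical below 0.1 rad))), for 0.1 s.
At the end, for the whole second after the job is handed in: A rack socket is on the nut (axis within 6 mm, rim within 5 mm of the boss, upright) and gripped (over 3 N); the nut is turned at least 0.5 rad anticlockwise and still; both other sockets hang upright on pegs (rim within 6 mm of the rack top), still (all of step 1 and (((horizontal distance between socket_a and nut_seat below 0.006 m and z of socket_a in the frame of nut_seat below 0.005 m and angle between socket_a's own z axis and vertical below 0.1 rad) and contact force between the fingers and socket_a above 3 N) or ((horizontal distance between socket_b and nut_seat below 0.006 m and z of socket_b in the frame of nut_seat below 0.005 m and angle between socket_b's own z axis and vertical below 0.1 rad) and contact force between the fingers and socket_b above 3 N)) and value of joint nut above 0.5 rad and velocity of joint nut below 0.1 rad/s and ((horizontal distance between socket_a and nut_seat below 0.006 m and z of socket_a in the frame of nut_seat below 0.005 m and angle between socket_a's own z axis and vertical below 0.1 rad) or ((horizontal distance between socket_a and peg_1 below 0.016 m and z of socket_a in the frame of peg_1 below 0.006 m and angle between socket_a's own z axis and vertical below 0.12 rad) or (horizontal distance between socket_a and peg_2 below 0.016 m and z of socket_a in the frame of peg_2 below 0.006 m and angle between socket_a's own z axis and vertical below 0.12 rad) or (horizontal distance between socket_a and peg_3 below 0.016 m and z of socket_a in the frame of peg_3 below 0.006 m and angle between socket_a's own z axis and vertical below 0.12 rad))) and ((horizontal distance between socket_b and nut_seat below 0.006 m and z of socket_b in the frame of nut_seat below 0.005 m and angle between socket_b's own z axis and vertical below 0.1 rad) or ((horizontal distance between socket_b and peg_1 below 0.016 m and z of socket_b in the frame of peg_1 below 0.006 m and angle between socket_b's own z axis and vertical below 0.12 rad) or (horizontal distance between socket_b and peg_2 below 0.016 m and z of socket_b in the frame of peg_2 below 0.006 m and angle between socket_b's own z axis and vertical below 0.12 rad) or (horizontal distance between socket_b and peg_3 below 0.016 m and z of socket_b in the frame of peg_3 below 0.006 m and angle between socket_b's own z axis and vertical below 0.12 rad))) and linear speed of each of loose_socket, socket_a, socket_b below 0.02 m/s); the arm keeps its last pose, push and grip.
It fails at once if the nut is turned (over 0.25 rad) while no socket is on it: turned by something else, or the socket was taken off after turning it (value of joint nut above 0.25 rad and not (horizontal distance between loose_socket and nut_seat below 0.012 m and z of loose_socket in the frame of nut_seat below 0.012 m) and not (horizontal distance between socket_a and nut_seat below 0.012 m and z of socket_a in the frame of nut_seat below 0.012 m) and not (horizontal distance between socket_b and nut_seat below 0.012 m and z of socket_b in the frame of nut_seat below 0.012 m)).
It fails at once if the oil can, ratchet or marker is pushed more than 40 mm or the oil can is tipped (distance of any of oil_can, ratchet, marker from where it was at the start of the episode above 0.04 m or angle between oil_can's own z axis and vertical above 0.5 rad).
It also fails if it takes over 72 s, if anything falls off the work surface, if the arm or the gripper's body presses on something with over 40 N, if the wrist force passes 120 N, or if a joint passes its speed limit or range.

### The arm

A 6-joint arm with a two-finger parallel gripper is mounted at the origin on a cart in front of the work surface, level with it; the furniture and walls round the work are solid. World frame = base frame: x ahead of the robot, y to its left, z up, the work surface at z = 0. Lengths are in mm, angles in rad, forces in N, time in s.
With the tool pointing down it reaches from about 275 to 750 mm from the base axis. Payload 10.2 kg.
Tool frame: the origin (TCP) lies between the finger pads; the fingertips stand 14 mm ahead of it and the grasp point (between the pads) lies 5 mm behind it (tip_reach is the distance from the TCP to the fingertips, in mm); z points along the fingers, y is the line along which they close (so a half turn about z gives the same grasp; the last joint's range is limited). The gripper opens to 85 mm and grips with 20 to 120 N. Pads are 22 mm wide; open, the fingers measure 114 mm over their backs; the gripper's body (76 mm by 85 mm) begins 54 mm behind the grasp point. The pads swing forward as they close: fully open they stand 13 mm farther back than shut.
Start: joints at [-1.471, 0.313, 1.498, -0, 1.331, -0.223], TCP at [166.529, -497.895, 245.294] pointing down, gripper open.
Joint ranges: [-2.94, 2.94], [-0.97, 2.17], [0.19, 2.56], [-1.23, 4.37], [0.02, 3.11], [-2.88, 2.88]. Speed limits (rad/s): [2.39, 2.39, 3.01, 3.14, 3.14, 3.14].

### API

Orientations are given as a unit quaternion [w, x, y, z].
In Python, from rig import * gives the robot as it stands.
- The arm moves only by the tool arm_command, never from a script. Its argument "steps" is a list that holds one entry, the list of rows, each a list of 7 numbers: the opening, from 0 (shut) to 1 (fully open), then the shift along the tool's x, y, z each as a share of 0.05 m, from -1 to 1, then the turn, a rotation vector about the tool's x, y, z each as a share of 0.15 rad, from -1 to 1. A call has 1 to 8 rows; each row shifts and turns the commanded pose from where the row before left it, along the tool's axes as they then stand; what a row does not reach is not made up. A row lasts 1/8 s, in which the tool goes at most 62.5 mm and 10.7 degrees, less where a joint would pass 70% of its speed; a pose out of reach is approached as far as the arm can. A call with a number of a shift or a turn outside -1 to 1 is refused whole. A call with a gripper value outside its range is refused whole. The fingers move at their own pace and stop on an object; "squeeze" is the grip in N (left out, the last holds). Time passes only in rows, so rows that do not move let the fingers close. It gives the time, the measured TCP pose, the force, the opening and the grip force at its end, in the units of the state.
- sense(): the state, without advancing time (a new reading comes with each control period).
- capture(name): name is "side" or "top"; returns the picture (480x640x3 uint8, red, green, blue); there is no depth.
- get_calibration(name): a dict with "intrinsics" (3x3 intrinsics, pixels), "rvec" (rotation vector, rad) and "tvec" (3), from world to camera coordinates, as OpenCV has them. Camera axes: x right, y down, z forward; pixel columns grow to the right and rows downward; lengths in mm; the calibration is good to about 2 mm. A picture is of the moment at which its call begins. get_calibration takes no time and is no camera call.
- finish_job(): hands the job in; it is judged then, once.
The state is a dict: "time_s": time; "joints": joint angles; "dq": joint speeds; "tau": joint torques, N m; "eef_pos": TCP position; "ee_rot": TCP orientation; "force": force on the tool from outside, world axes, zero at the start; "wrist_torque": the same for the moment, N m; "grip_width": opening from 0.0 (shut) to 1.0 (fully open); "grip_force": force on a finger pad.
Only numpy, scipy, OpenCV 4.12 (cv2) and the standard library are available. Lean on these libraries where they do the work, as an engineer would, in place of code of your own. Each camera call takes 0.05 s, during which the arm holds its last target. There are 200 camera calls.

## Working session

There is one attempt and no reset: what is moved stays moved. The work goes in short steps, Python scripts to look and compute and a tool call to move; the robot and the scene stay as the last step left them, time stands still between calls to the robot, and variables do not carry over. Pictures are saved under pics/ and viewed, at most 10 in all, crops included, and the job is handed in when it is done.

Besides the shell and the picture viewer there is one more tool, called in YAML: its name, and indented under it one key for each argument. arm_command: Moves the arm, as the interface text tells. Its arguments: {"type":"object","properties":{"steps":{"type":"array"},"squeeze":{"type":"number"}},"required":["steps"]}

```bash
ls; mkdir -p pics; python3 - <<'E'
from rig import *
import cv2
s=sense();print({k:s[k] for k in s})
for n in("side","top"):
    cv2.imwrite(f"pics/{n}0.png",capture(n)[:,:,::-1]);print(n,get_calibration(n))
E
```

```text
pics
{'time_s': 0.0, 'joints': array([-1.47142248e+00,  3.13459796e-01,  1.49845043e+00,  4.43206361e-05,
        1.33098812e+00, -2.23397216e-01]), 'dq': array([-7.93072970e-04, -7.17430957e-05, -3.67015993e-04,  1.05039458e-04,
       -1.41406005e-03, -1.56915827e-03]), 'tau': array([-3.59696360e-04, -4.12269008e+01, -2.59740758e+01, -1.69135060e-04,
        4.24348604e-03, -2.19018361e-06]), 'eef_pos': array([ 166.50343469, -497.64552893,  244.72502445]), 'ee_rot': array([-6.50258412e-04,  9.87006233e-01,  1.60680645e-01,  6.19395628e-05]), 'force': array([-0.17753666, -0.60280179,  0.39959905]), 'wrist_torque': array([-0.04871067,  0.05978041, -0.01265597]), 'grip_force': 0.0, 'grip_width': 1.0008445586702006}
side {'intrinsics': array([[529.21185896,   0.        , 314.156464  ],
       [  0.        , 529.21185896, 240.44773676],
       [  0.        ,   0.        ,   1.        ]]), 'rvec': array([ 0.77416644, -2.51283036,  1.15498856]), 'tvec': array([ 579.38059343,  139.23398006, 1142.11653232])}
top {'intrinsics': array([[455.05135025,   0.        , 316.44141756],
       [  0.        , 455.05135025, 230.83920124],
       [  0.        ,   0.        ,   1.        ]]), 'rvec': array([ 2.09736229, -2.14214821,  0.19256885]), 'tvec': array([ 178.53064441,  578.80500512, 1013.8252189 ])}
```

View pics/side0.png

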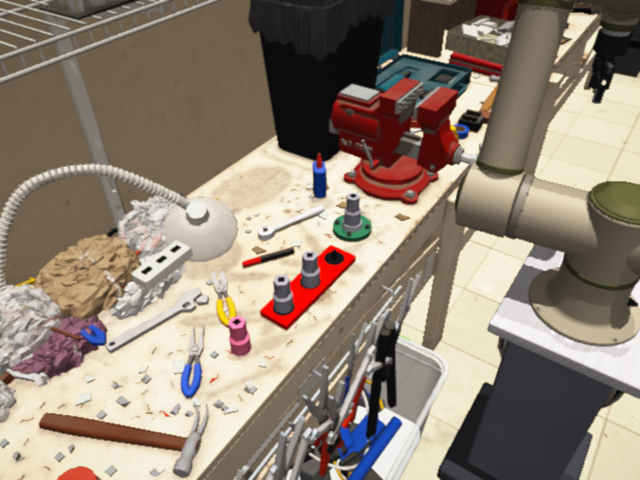

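View pics/top0.png

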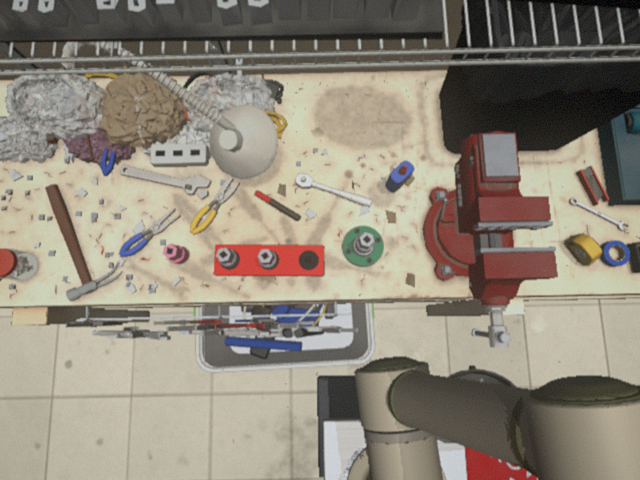

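Side view: loose socket at (352,215) on the green flange. Sockets on the rack stand at (310,268) and (283,293), and the empty peg is at (334,256). The pink look-alike is at (239,335), off the rack, so I leave it alone. Top view: nut and socket at about (366,243), rack sockets at (267,258) and (227,257), empty peg at (308,259). I'll confirm these in one enlarged crop.

```bash
cat > h.py <<'E'
import numpy as np,cv2
from rig import *
def cam(n):
    c=get_calibration(n);R=cv2.Rodrigues(np.array(c["rvec"],float))[0]
    return np.array(c["intrinsics"]),R,np.array(c["tvec"],float).ravel()
def ray(n,uv):
    K,R,t=cam(n);return -R.T@t,R.T@np.linalg.solve(K,[uv[0],uv[1],1.])
def at_z(n,uv,z):
    o,d=ray(n,uv);return o+d*(z-o[2])/d[2]
def tri(us,ut):
    P=[]
    for n in("side","top"):
        K,R,t=cam(n);P.append(K@np.c_[R,t])
    X=cv2.triangulatePoints(P[0],P[1],np.array(us,float).reshape(2,1),np.array(ut,float).reshape(2,1))
    return (X[:3]/X[3]).ravel()
def proj(n,X):
    K,R,t=cam(n);p=K@(R@np.array(X,float)+t);return p[:2]/p[2]
E
python3 - <<'E'
from h import *
t=cv2.imread("pics/top0.png");s=cv2.imread("pics/side0.png")
a=cv2.resize(t[220:290,200:400],(800,280),interpolation=cv2.INTER_CUBIC)
b=cv2.resize(s[185:345,225:385],(320*1,320),interpolation=cv2.INTER_CUBIC)
c1=s[185:245,325:385];c2=s[245:325,260:360]
b=np.hstack([cv2.resize(c1,(320,320),interpolation=cv2.INTER_CUBIC),cv2.resize(c2,(400,320),interpolation=cv2.INTER_CUBIC),np.zeros((320,80,3),np.uint8)])
cv2.imwrite("pics/crop1.png",np.vstack([a,b]))
for n,im,red,gr in(("top",t,(205,235,335,285),(335,220,390,275)),("side",s,(255,240,362,332),(325,210,380,245))):
    hsv=cv2.cvtColor(im,cv2.COLOR_BGR2HSV)
    for nm,box,lo,hi in(("rack",red,(-1,120,60),(8,255,255)),("flange",gr,(50,80,30),(90,255,200))):
        m=cv2.inRange(hsv,np.array(lo),np.array(hi))
        if nm=="rack": m|=cv2.inRange(hsv,(172,120,60),(180,255,255))
        x0,y0,x1,y1=box;k=np.zeros_like(m);k[y0:y1,x0:x1]=m[y0:y1,x0:x1]
        p=cv2.findNonZero(k);h=cv2.convexHull(p)
        z=18 if nm=="rack" else 14
        W=np.array([at_z(n,q[0],z)[:2] for q in h],np.float32)
        print(n,nm,len(p),"rect",cv2.minAreaRect(W),"circ",cv2.minEnclosingCircle(W))
E
```

```text
top rack 2384 rect ((520.8719482421875, 283.2587585449219), (262.4136657714844, 72.63721466064453), 88.75797271728516) circ ((521.0726928710938, 282.8338928222656), 135.04922485351562)
top flange 249 rect ((550.8187255859375, 55.5579833984375), (90.53182983398438, 92.22599029541016), 43.31318283081055) circ ((550.8214721679688, 55.25395202636719), 46.9996337890625)
side rack 2214 rect ((575.44775390625, 284.3933410644531), (272.9156188964844, 198.61146545410156), 88.25785827636719) circ ((531.2145385742188, 287.3790283203125), 143.62913513183594)
side flange 463 rect ((545.30126953125, 61.704498291015625), (91.9215087890625, 96.57247924804688), 33.279632568359375) circ ((547.2101440429688, 59.52530288696289), 52.955039978027344)
```

View pics/crop1.png

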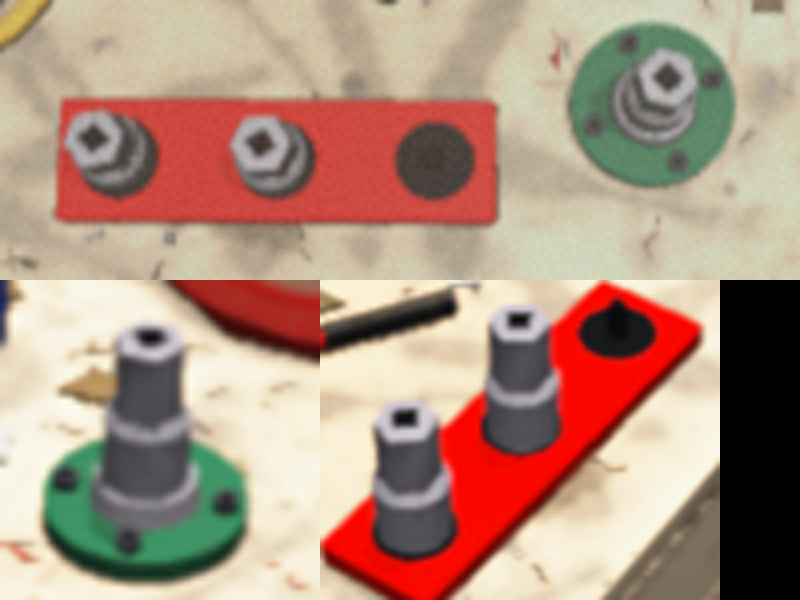

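The crop confirms three things: the loose chrome socket is on the flange, the two chrome sockets are on the rack's middle and far pegs, and the black disc with the peg at top-crop (435,161) is empty. Next I triangulate and measure the hex angles.

```bash
python3 - <<'E'
from h import *
from scipy.optimize import minimize
T=lambda x,y:((x+.5)/4-.5+200,(y+.5)/4-.5+220)
S1=lambda x,y:((x+.5)/5.333-.5+325,(y+.5)/5.333-.5+185)
S2=lambda x,y:((x+.5)/4-.5+260,(y+.5)/4-.5+245)
for n,a,b in(("loose top",S1(150,61),T(668,78)),("mid top",S2(200,40),T(262,144)),("far top",S2(86,138),T(95,138)),("peg1 disc",S2(297,52),T(435,161))):
    X=tri(a,b);print(n,X.round(1),"reproj side",(proj("side",X)-a).round(1), "top@ztxt",at_z("top",b,106 if 'loose' in n else 98 if 'top' in n else 18).round(1))
print("flange",at_z("top",T(652,104),14))
c=[at_z("top",T(*p),18)[:2] for p in((62,100),(497,101),(497,222),(57,220))];print("rack corners",np.round(c,1),np.mean(c,0))
# hex fit: bright top face
g=cv2.cvtColor(cv2.imread("pics/top0.png"),cv2.COLOR_BGR2GRAY).astype(np.float32)
for nm,cx,z in(("loose",T(668,78),106),("mid",T(262,144),98),("far",T(95,138),98)):
    c0=at_z("top",cx,z)[:2]
    def ring(c,th,af):
        v=[]
        for k in range(6):
            a=th+k*np.pi/3
            for s in np.linspace(-.45,.45,9)*af*.577*2*.9:
                v.append(c+np.array([np.cos(a),np.sin(a)])*af/2+s*np.array([-np.sin(a),np.cos(a)]))
        px=np.array([proj("top",[*q,z]) for q in v],np.float32)
        return cv2.remap(g,px[:,0].copy().reshape(-1,1),px[:,1].copy().reshape(-1,1),cv2.INTER_LINEAR).mean()
    best=max(((ring(c0+np.array([dx,dy]),th,26)-ring(c0+np.array([dx,dy]),th,34),th,dx,dy) for th in np.arange(0,np.pi/3,.04) for dx in range(-4,5,2) for dy in range(-4,5,2)))
    print(nm,c0.round(1),"best",np.round(best,2),"flat dir deg",np.degrees(best[1]))
E
```

```text
loose top [551.3  54.5 105.3] reproj side [-0.1 -0. ] top@ztxt [551.6  54.7 106. ]
mid top [519.9 281.4  99.1] reproj side [-0.2 -0. ] top@ztxt [520.5 281.8  98. ]
far top [525.4 374.8  99. ] reproj side [-0.2 -0. ] top@ztxt [525.9 375.2  98. ]
peg1 disc [518.6 187.2  19.9] reproj side [-0. -0.] top@ztxt [518.9 187.3  18. ]
flange [551.35370377  55.24690264  14.        ]
rack corners [[560.9 412.6]
 [554.6 149.2]
 [481.5 150.9]
 [488.3 414.1]] [521.32219086 281.68891937]Traceback (most recent call last):
  File "<stdin>", line 22, in <module>
  File "<stdin>", line 22, in <genexpr>
  File "<stdin>", line 20, in ring
  File "h.py", line 17, in proj
    K,R,t=cam(n);p=K@(R@np.array(X,float)+t);return p[:2]/p[2]
          ~~~^^^
  File "h.py", line 4, in cam
    c=get_calibration(n);R=cv2.Rodrigues(np.array(c["rvec"],float))[0]
ValueError: time passes only in moves, steps and waits
```

```bash
sed -i 's/^def cam/from functools import lru_cache\n@lru_cache\ndef cam/' h.py
cat >> h.py <<'E'
def hexfit(g,c0,z,af=30,sign=1,search=4,n="top"):
    """flat direction and centre of a hexagon at height z whose inside is brighter (sign=1)"""
    g=g.astype(np.float32)
    def ring(c,th,a2):
        a=th+np.arange(6)*np.pi/3;s=np.linspace(-.4,.4,9)*a2/1.732
        u=np.c_[np.cos(a),np.sin(a)];w=np.c_[-np.sin(a),np.cos(a)]
        v=(c+u*a2/2)[:,None]+s[None,:,None]*w[:,None]
        K,R,t=cam(n);q=(np.c_[v.reshape(-1,2),np.full(v.size//2,z)]@R.T+t)@K.T;q=(q[:,:2]/q[:,2:]).astype(np.float32)
        return cv2.remap(g,q[:,0].copy().reshape(-1,1),q[:,1].copy().reshape(-1,1),cv2.INTER_LINEAR).mean()
    b=max((sign*(ring(c0+[dx,dy],th,af-4)-ring(c0+[dx,dy],th,af+4)),th,dx,dy) for th in np.arange(0,np.pi/3,.03) for dx in np.arange(-search,search+1) for dy in np.arange(-search,search+1))
    return np.array(c0)+b[2:],b[1],b[0]
E
python3 - <<'E'
from h import *
g=cv2.cvtColor(cv2.imread("pics/top0.png"),cv2.COLOR_BGR2GRAY)
for nm,c,z in(("loose",(551.5,54.6),106),("mid",(520.2,281.6),98),("far",(525.6,375),98)):
    c,th,sc=hexfit(g,np.array(c),z);print(nm,c,round(th,3),round(np.degrees(th)),sc)
E
```

```text
loose [551.5  54.6] 0.72 41 56.42179
mid [521.2 282.6] 0.0 0 58.880836
far [525.6 376. ] 0.15 9 55.20314
```

arm_command:
  steps:
    - [[1, 0, 0, -0.8, 0, 0, 0.72], [1, 0, 0, -0.8, 0, 0, 0.72], [1, 0, 0, -0.6, 0, 0, 0.71], [1, 0.8, -0.5, 0, 0, 0, 0], [1, 0.8, -0.8, 0, 0, 0, 0], [1, 0.8, -0.8, 0, 0, 0, 0], [1, 0.8, -0.8, 0, 0, 0, 0], [1, 0.8, -0.8, 0, 0, 0, 0]]

```text
time_s: 1.1
eef_pos: [367.5, -311.3, 355.1]
ee_rot: [-0.0, 1.0, 0.0, -0.0]
force: [1.0, 0.3, -0.6]
grip_width: 1.001
grip_force: 0.0
```

arm_command:
  steps:
    - [[1, 0.46, -0.92, 0, 0, 0, 0], [1, 0.46, -0.92, 0, 0, 0, 0], [1, 0.46, -0.92, 0, 0, 0, 0], [1, 0.46, -0.92, 0, 0, 0, 0], [1, 0.46, -0.92, 0, 0, 0, -0.66], [1, 0.46, -0.92, 0, 0, 0, -0.66], [1, 0.5, -0.9, 0, 0, 0, 0], [1, 0.5, -0.8, 0.6, 0, 0, 0]]

```text
time_s: 2.1
eef_pos: [532.9, 60.2, 326.3]
ee_rot: [0.0, 0.995, 0.099, 0.002]
force: [0.2, -0.3, 0.4]
grip_width: 0.999
grip_force: 0.0
```

arm_command:
  steps:
    - [[1, 0.34, 0.18, 0.8, 0, 0, 0], [1, 0, 0, 0.9, 0, 0, 0], [1, 0, 0, 0.9, 0, 0, 0], [1, 0, 0, 0.9, 0, 0, 0], [1, 0, 0, 0.1, 0, 0, 0], [1, 0, 0, 0, 0, 0, 0]]

```text
time_s: 2.85
eef_pos: [551.0, 52.9, 146.5]
ee_rot: [0.0, 0.995, 0.099, 0.001]
force: [0.1, 0.3, 0.8]
grip_width: 1.005
grip_force: 0.0
```

arm_command:
  steps:
    - [[1, 0.01, -0.04, 0.6, 0, 0, 0], [1, 0, 0, 0.6, 0, 0, 0], [0, 0, 0, 0, 0, 0, 0], [0, 0, 0, 0, 0, 0, 0], [0, 0, 0, 0, 0, 0, 0], [0, 0, 0, 0, 0, 0, 0]]
  squeeze: 50

```text
time_s: 3.6
eef_pos: [551.5, 55.0, 87.0]
ee_rot: [0.0, 0.995, 0.099, 0.002]
force: [-0.5, -0.7, 7.0]
grip_width: 0.344
grip_force: 50.1
```

arm_command:
  steps:
    - [[0, 0, 0, -0.5, 0, 0, 0], [0, 0, 0, -0.6, 0, 0, 0], [0, -0.03, -0.68, 0, 0, 0, 0], [0, -0.03, -0.68, 0, 0, 0, 0], [0, -0.03, -0.68, 0, 0, 0, 0], [0, -0.03, -0.68, 0, 0, 0, 0], [0, 0, 0, 0, 0, 0, 0], [0, 0, 0, 0, 0, 0, 0]]

```text
time_s: 4.6
eef_pos: [518.0, 186.7, 140.5]
ee_rot: [0.0, 0.995, 0.099, 0.0]
force: [-0.1, 0.5, -1.1]
grip_width: 0.346
grip_force: 50.0
```

```bash
python3 - <<'E'
from h import *
s=capture("side");t=capture("top");cv2.imwrite("pics/t2.png",t[:,:,::-1]);cv2.imwrite("pics/s2.png",s[:,:,::-1])
a=cv2.resize(s[150:320,260:400,::-1],(494,600),interpolation=cv2.INTER_CUBIC)
b=cv2.resize(t[220:280,340:390,::-1],(300,360),interpolation=cv2.INTER_CUBIC)
cv2.imwrite("pics/c2.png",np.hstack([a,np.vstack([b,np.zeros((240,300,3),np.uint8)])]))
E
```

```text
(no output)
```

View pics/c2.png

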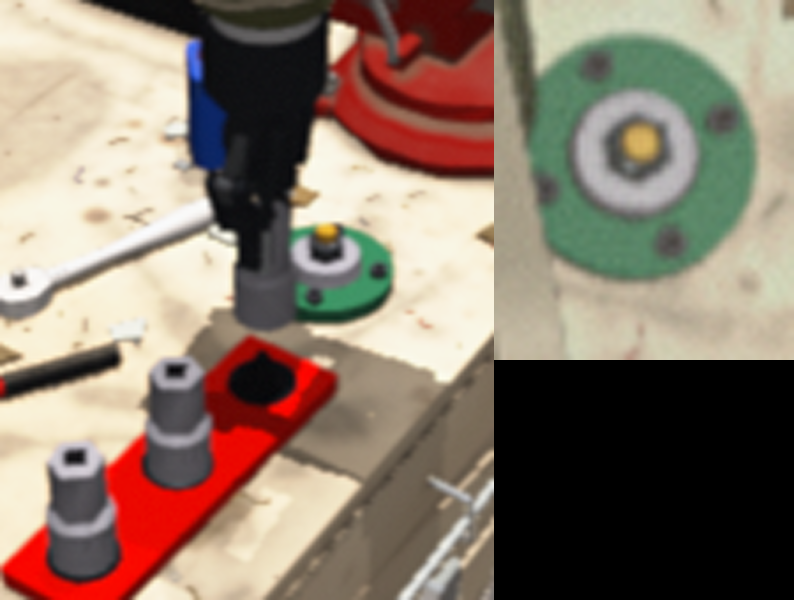

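The socket is held upright over peg_1 (crop (262,380)). The flange is clear, with the nut in view at crop (640,148). I'll lower and release, and fit the nut angle from the saved frame.

arm_command:
  steps:
    - [[0, 0.01, 0, 0.6, 0, 0, 0], [0, 0, 0, 0.4, 0, 0, 0], [0, 0, 0, 0.2, 0, 0, 0], [0, 0, 0, 0.02, 0, 0, 0], [0, 0, 0, 0, 0, 0, 0], [0, 0, 0, 0, 0, 0, 0]]

```text
time_s: 5.45
eef_pos: [518.6, 187.2, 79.7]
ee_rot: [-0.0, 0.995, 0.099, 0.0]
force: [0.3, 0.7, -1.8]
grip_width: 0.343
grip_force: 50.0
```

```bash
python3 - <<'E'
from h import *
print("boss",at_z("top",(363.25,244.75),26),"disc",at_z("top",((640-494+.5)/6-.5+340,(156.5)/6-.5+220),14),"stud",at_z("top",((641-494+.5)/6-.5+340,144/6-.5+220),48))
t=cv2.imread("pics/t2.png")
g=cv2.cvtColor(t,cv2.COLOR_BGR2GRAY)
for z in(33,38,40):print(z,hexfit(g,np.array([551.5,55.]),z,24,-1,3))
# bolts in top crop, angle about flange centre
for p in((596,68),(722,118),(668,242),(545,188)):
    X=at_z("top",((p[0]-494+.5)/6-.5+340,(p[1]+.5)/6-.5+220),16)[:2]-[551.4,55.];print(p,np.degrees(np.arctan2(X[1],X[0])),np.hypot(*X))
c=t[232:258,350:376];cv2.imwrite("pics/nut.png",cv2.resize(c,(520,520),interpolation=cv2.INTER_CUBIC))
E
```

```text
boss [551.58972506  54.83140954  26.        ] disc [551.38805415  52.11452068  14.        ] stud [551.07874009  54.9257232   48.        ]
33 (array([551.5,  55. ]), np.float64(0.72), np.float32(58.510185))
38 (array([551.5,  55. ]), np.float64(0.75), np.float32(59.334824))
40 (array([550.5,  56. ]), np.float64(0.69), np.float32(59.911423))
(596, 68) 20.76436872682663 38.690206887247726
(722, 118) -68.29832855470896 39.19894946500488
(668, 242) -160.54657247394587 37.569658314833546
(545, 188) 109.15572247936093 38.148749929703236
```

View pics/nut.png

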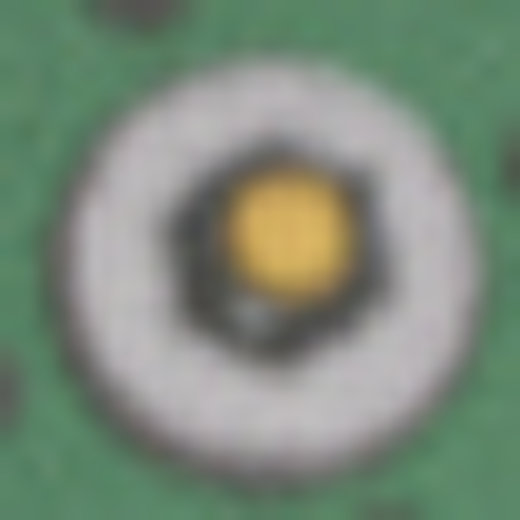

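```bash
python3 - <<'E'
from h import *
for n in("top","side"):
    g=cv2.cvtColor(cv2.imread(f"pics/{n[0]}2.png"),cv2.COLOR_BGR2GRAY).astype(np.float32)
    K,R,t=cam(n)
    for z in((30,36) if n=="top" else (27,)):
      out=[]
      for deg in range(0,60,5):
        best=-1e9
        for dx in np.arange(-2,2.1,1):
          for dy in np.arange(-2,2.1,1):
            v=[]
            for a2 in(20,28):
                a=np.radians(deg)+np.arange(6)*np.pi/3;s=np.linspace(-.45,.45,9)*a2/1.732
                u=np.c_[np.cos(a),np.sin(a)];w=np.c_[-np.sin(a),np.cos(a)]
                p=(np.array([551.4+dx,55+dy])+u*a2/2)[:,None]+s[None,:,None]*w[:,None]
                q=(np.c_[p.reshape(-1,2),np.full(p.size//2,z)]@R.T+t)@K.T;q=(q[:,:2]/q[:,2:]).astype(np.float32)
                v.append(cv2.remap(g,q[:,0].copy().reshape(-1,1),q[:,1].copy().reshape(-1,1),1).reshape(6,9))
            d=(v[1]-v[0])
            if n=="side": # only faces towards camera
                c=-R.T@t-np.array([551,55,0]);f=(u@c[:2])>0;d=d[f]
            best=max(best,d.mean())
        out.append((deg,round(float(best),1)))
      print(n,z,out)
E
```

```text
top 30 [(0, 58.4), (5, 57.9), (10, 57.8), (15, 57.9), (20, 58.2), (25, 58.7), (30, 59.2), (35, 59.6), (40, 59.6), (45, 59.4), (50, 59.2), (55, 58.6)]
top 36 [(0, 59.3), (5, 58.8), (10, 58.6), (15, 58.7), (20, 59.1), (25, 59.2), (30, 59.8), (35, 60.4), (40, 60.9), (45, 60.6), (50, 60.1), (55, 59.7)]
side 27 [(0, 88.4), (5, 88.7), (10, 89.7), (15, 90.3), (20, 91.1), (25, 91.7), (30, 91.8), (35, 91.9), (40, 91.8), (45, 91.3), (50, 90.4), (55, 89.1)]
```

arm_command:
  steps:
    - [[1, 0, 0, 0, 0, 0, 0], [1, 0, 0, 0, 0, 0, 0], [1, 0, 0, 0, 0, 0, 0], [1, 0, 0, -0.4, 0, 0, 0], [1, 0, 0, -1, 0, 0, 0], [1, 0, 0, 0, 0, 0, 0]]

```text
time_s: 6.2
eef_pos: [520.0, 187.6, 152.8]
ee_rot: [-0.0, 0.995, 0.099, 0.004]
force: [0.5, 0.6, -1.0]
grip_width: 1.003
grip_force: 0.0
```

arm_command:
  steps:
    - [[1, 0.19, -0.92, 0, 0, 0, 0], [1, 0.2, -0.93, 0, 0, 0, 0], [1, 0, 0, 0, 0, 0, -0.72], [1, 0, 0, 0, 0, 0, -0.72], [1, 0, 0, 0, 0, 0, -0.73], [1, 0, 0, 0.5, 0, 0, 0], [1, 0, 0, 0, 0, 0, 0]]

```text
time_s: 7.08
eef_pos: [518.1, 281.4, 122.2]
ee_rot: [0.0, 0.966, 0.259, -0.002]
force: [-0.0, -0.1, 0.3]
grip_width: 1.003
grip_force: 0.0
```

```bash
python3 - <<'E'
from h import *
s=capture("side");t=capture("top");cv2.imwrite("pics/t3.png",t[:,:,::-1])
a=cv2.resize(s[180:330,250:390,::-1],(560,600),interpolation=cv2.INTER_CUBIC)
cv2.imwrite("pics/c3.png",a)
E
```

```text
(no output)
```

View pics/c3.png

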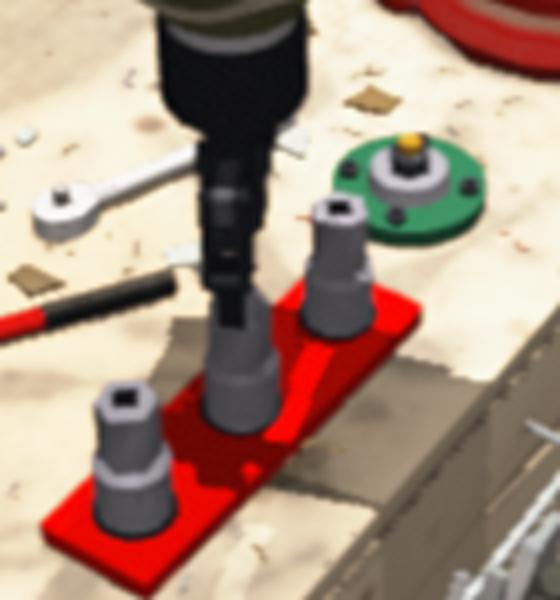

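The loose socket hangs upright and seated on peg_1 (crop (338,265)). The gripper is over the middle socket (crop (240,360)), so I grasp that one.

arm_command:
  steps:
    - [[1, 0.05, 0.01, 0.5, 0, 0, 0], [1, 0, 0, 0.37, 0, 0, 0], [0, 0, 0, 0, 0, 0, 0], [0, 0, 0, 0, 0, 0, 0], [0, 0, 0, 0, 0, 0, 0], [0, 0, 0, 0, 0, 0, 0], [0, 0, 0, 0, 0, 0, 0]]
  squeeze: 60

```text
time_s: 8.05
eef_pos: [522.2, 282.7, 82.1]
ee_rot: [-0.0, 0.966, 0.259, 0.001]
force: [-1.3, -1.3, 5.6]
grip_width: 0.338
grip_force: 59.7
```

arm_command:
  steps:
    - [[0, 0, 0, -0.6, 0, 0, 0], [0, 0, 0, -0.7, 0, 0, 0], [0, 0, 0, -0.7, 0, 0, 0], [0, -0.35, 0.847, 0, 0, 0, 0], [0, -0.35, 0.847, 0, 0, 0, 0], [0, -0.35, 0.847, 0, 0, 0, 0], [0, -0.35, 0.847, 0, 0, 0, 0], [0, -0.35, 0.847, 0, 0, 0, 0]]

```text
time_s: 9.05
eef_pos: [551.6, 54.1, 180.7]
ee_rot: [-0.0, 0.966, 0.259, -0.0]
force: [1.3, -0.8, -3.4]
grip_width: 0.341
grip_force: 60.2
```

arm_command:
  steps:
    - [[0, 0, 0, 0, 0, 0, 0.93], [0, 0, 0, 0, 0, 0, 0.93], [0, 0, 0, 0, 0, 0, 0.93], [0, 0, 0, 0.7, 0, 0, 0], [0, 0, 0, 0, 0, 0, 0], [0, 0, 0, 0, 0, 0, 0]]

```text
time_s: 9.8
eef_pos: [552.2, 55.5, 146.8]
ee_rot: [0.0, 0.999, 0.053, 0.001]
force: [-0.3, 0.5, -1.9]
grip_width: 0.336
grip_force: 60.4
```

```bash
python3 - <<'E'
from h import *
for i in range(4):
    s=capture("side");S=sense();print(S["eef_pos"].round(1),S["force"].round(1))
cv2.imwrite("pics/c4.png",cv2.resize(s[140:260,290:410,::-1],(600,600),interpolation=cv2.INTER_CUBIC))
E
```

```text
[552.4  55.5 147.1] [-0.6  0.  -2.4]
[552.4  55.4 147.1] [ 0.  -0.1 -2.4]
[552.3  55.5 146.9] [-0.2 -0.4 -2.4]
[552.2  55.5 146.7] [ 0.5 -0.2 -3. ]
```

View pics/c4.png

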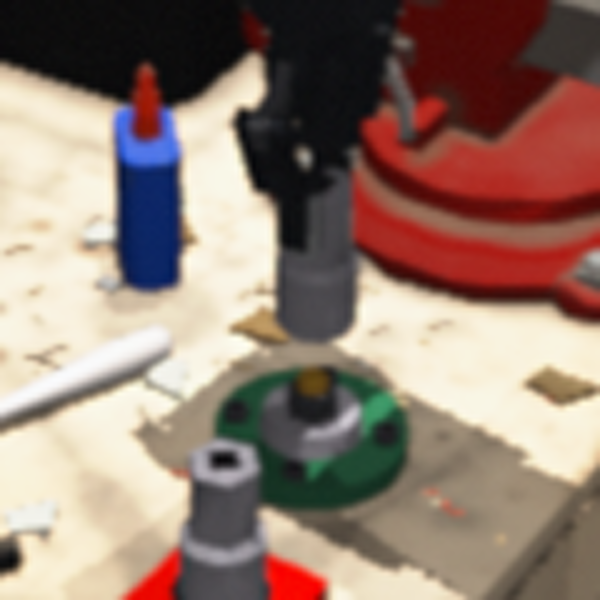

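Socket hangs upright, centred over the nut (rim at crop (316,325), nut at (313,395)). I'll lower it gently.

arm_command:
  steps:
    - [[0, -0.015, 0.01, 0.4, 0, 0, 0], [0, 0, 0, 0.3, 0, 0, 0], [0, 0, 0, 0.1, 0, 0, 0], [0, 0, 0, 0.1, 0, 0, 0], [0, 0, 0, 0.06, 0, 0, 0], [0, 0, 0, 0, 0, 0, 0], [0, 0, 0, 0, 0, 0, 0]]

```text
time_s: 10.88
eef_pos: [552.7, 54.8, 103.1]
ee_rot: [0.001, 0.999, 0.053, 0.003]
force: [-12.1, -0.4, 37.6]
grip_width: 0.34
grip_force: 64.9
```

arm_command:
  steps:
    - [[0, -0.02, 0, -0.04, 0, 0, 0], [0, 0, 0, 0, 0, 0, 0.6], [0, 0, 0, 0, 0, 0, 0.6], [0, 0, 0, 0, 0, 0, 0.5]]

```text
time_s: 11.38
eef_pos: [552.4, 54.8, 103.4]
ee_rot: [0.0, 0.997, -0.076, 0.004]
force: [-0.3, 1.1, 18.3]
grip_width: 0.342
grip_force: 63.1
```

arm_command:
  steps:
    - [[0, 0, 0, 0, 0, 0, -0.6], [0, 0, 0, 0, 0, 0, -0.6], [0, 0, 0, 0, 0, 0, -0.5]]

```text
time_s: 11.75
eef_pos: [552.2, 54.5, 103.3]
ee_rot: [0.001, 0.999, 0.054, 0.003]
force: [-1.9, -0.1, 18.1]
grip_width: 0.335
grip_force: 62.4
```

arm_command:
  steps:
    - [[0, 0, 0, 0, 0, 0, -0.6], [0, 0, 0, 0, 0, 0, -0.6], [0, 0, 0, 0, 0, 0, -0.5]]

```text
time_s: 12.12
eef_pos: [552.1, 54.6, 102.2]
ee_rot: [0.001, 0.984, 0.18, 0.003]
force: [7.0, -0.9, -0.7]
grip_width: 0.34
grip_force: 60.3
```

Force dropped at the anticlockwise end, so the socket may be starting to go on. I press down.

arm_command:
  steps:
    - [[0, 0, 0, 0.06, 0, 0, 0], [0, 0, 0, 0.06, 0, 0, 0], [0, 0, 0, 0, 0, 0, 0]]

```text
time_s: 12.5
eef_pos: [553.9, 54.6, 100.9]
ee_rot: [0.002, 0.984, 0.179, 0.006]
force: [-6.3, 1.0, 45.9]
grip_width: 0.342
grip_force: 66.3
```

arm_command:
  steps:
    - [[0, -0.03, 0, -0.08, 0, 0, 0.4], [0, 0, 0, 0, 0, 0, 0.6], [0, 0, 0, 0, 0, 0, 0.6], [0, 0, 0, 0, 0, 0, 0]]

```text
time_s: 13.0
eef_pos: [552.1, 54.0, 101.4]
ee_rot: [0.001, 0.998, 0.059, 0.005]
force: [4.7, 0.5, 14.3]
grip_width: 0.338
grip_force: 60.6
```

arm_command:
  steps:
    - [[0, -0.04, 0, 0, 0, 0, 0], [0, 0, 0.03, 0, 0, 0, 0], [0, 0, 0, 0, 0, 0, 0]]

```text
time_s: 13.38
eef_pos: [551.3, 53.4, 101.4]
ee_rot: [-0.0, 0.998, 0.059, 0.007]
force: [12.5, 8.2, 9.8]
grip_width: 0.341
grip_force: 60.4
```

arm_command:
  steps:
    - [[0, 0.03, -0.06, 0, 0, 0, 0], [0, 0.03, 0.03, 0, 0, 0, -0.3], [0, 0, 0, 0, 0, 0, 0]]

```text
time_s: 13.75
eef_pos: [552.5, 54.1, 101.3]
ee_rot: [0.001, 0.997, 0.082, 0.004]
force: [2.5, -0.4, 17.4]
grip_width: 0.34
grip_force: 61.3
```

arm_command:
  steps:
    - [[0, 0, 0, 0.06, 0, 0, 0], [0, 0, 0, 0.06, 0, 0, 0.4], [0, 0, 0, 0, 0, 0, 0.4], [0, 0, 0, 0, 0, 0, -0.4], [0, 0, 0, 0, 0, 0, -0.4], [0, 0, 0, 0, 0, 0, 0]]

```text
time_s: 14.5
eef_pos: [554.6, 54.2, 100.4]
ee_rot: [0.001, 0.997, 0.083, 0.008]
force: [-7.0, 1.3, 55.5]
grip_width: 0.345
grip_force: 64.7
```

It stays 12–13 mm up at 55 N, self-centred with every angle tried, so this is the 20 mm socket. It goes back on peg_2.

arm_command:
  steps:
    - [[0, 0, 0, -0.4, 0, 0, 0], [0, 0, 0, -0.7, 0, 0, 0], [0, 0, 0, -0.7, 0, 0, 0], [0, 0.028, -0.918, 0, 0, 0, 0], [0, 0.028, -0.918, 0, 0, 0, 0], [0, 0.028, -0.918, 0, 0, 0, 0], [0, 0.028, -0.918, 0, 0, 0, 0], [0, 0.028, -0.918, 0, 0, 0, 0]]

```text
time_s: 15.5
eef_pos: [518.3, 283.4, 181.8]
ee_rot: [0.0, 0.997, 0.082, -0.0]
force: [1.6, -0.3, -3.2]
grip_width: 0.34
grip_force: 66.0
```

arm_command:
  steps:
    - [[0, 0, 0, 0, 0, 0, 0], [0, 0, 0, 0.5, 0, 0, 0], [0, 0, 0, 0, 0, 0, 0]]

```text
time_s: 15.88
eef_pos: [518.0, 281.1, 155.2]
ee_rot: [0.001, 0.997, 0.082, -0.002]
force: [-0.4, 0.7, -2.8]
grip_width: 0.334
grip_force: 65.9
```

arm_command:
  steps:
    - [[0, 0.06, -0.01, 0.5, 0, 0, 0], [0, 0, 0, 0.5, 0, 0, 0], [0, 0, 0, 0.3, 0, 0, 0], [0, 0, 0, 0.12, 0, 0, 0], [0, 0, 0, 0, 0, 0, 0], [0, 0, 0, 0, 0, 0, 0]]

```text
time_s: 16.62
eef_pos: [522.2, 283.1, 86.7]
ee_rot: [-0.0, 0.997, 0.083, 0.001]
force: [1.1, -0.3, -3.0]
grip_width: 0.34
grip_force: 66.1
```

arm_command:
  steps:
    - [[0, 0, 0, 0.05, 0, 0, 0], [0, 0, 0, 0.05, 0, 0, 0], [0, 0, 0, 0, 0, 0, 0], [0, 0, 0, 0, 0, 0, 0]]

```text
time_s: 17.12
eef_pos: [521.9, 283.0, 81.8]
ee_rot: [-0.0, 0.997, 0.083, 0.0]
force: [-2.0, -2.0, 5.2]
grip_width: 0.338
grip_force: 67.0
```

arm_command:
  steps:
    - [[1, 0, 0, 0, 0, 0, 0], [1, 0, 0, 0, 0, 0, 0], [1, 0, 0, 0, 0, 0, 0], [1, 0, 0, -0.6, 0, 0, 0], [1, 0, 0, -0.8, 0, 0, 0], [1, 0.19, -0.905, 0, 0, 0, 0], [1, 0.19, -0.905, 0, 0, 0, 0], [1, 0, 0, 0, 0, 0, 0.88]]

```text
time_s: 18.12
eef_pos: [524.9, 377.9, 150.3]
ee_rot: [-0.0, 1.0, 0.017, 0.0]
force: [0.0, -1.3, -0.4]
grip_width: 1.004
grip_force: 0.0
```

arm_command:
  steps:
    - [[1, 0, 0, 0, 0, 0, 0.89], [1, 0, 0, 0, 0, 0, 0.89], [1, 0, 0, 0, 0, 0, 0.89], [1, 0, 0, 0.4, 0, 0, 0], [1, 0, 0, 0, 0, 0, 0], [1, 0, 0, 0, 0, 0, 0]]

```text
time_s: 18.88
eef_pos: [525.8, 375.4, 131.4]
ee_rot: [-0.0, 0.983, -0.183, 0.0]
force: [0.0, -0.7, -0.0]
grip_width: 1.005
grip_force: 0.0
```

```bash
python3 - <<'E'
from h import *
s=capture("side")
cv2.imwrite("pics/c5.png",cv2.resize(s[190:340,250:390,::-1],(560,600),interpolation=cv2.INTER_CUBIC))
E
```

```text
(no output)
```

View pics/c5.png

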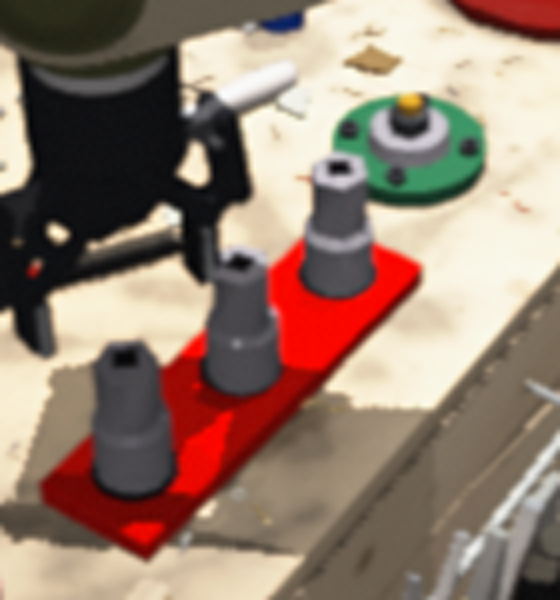

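All three sockets stand upright on the rack, with the tried one seated on peg_2 (crop (240,370)). The gripper straddles the far one.

arm_command:
  steps:
    - [[1, 0, 0, 0.6, 0, 0, 0], [1, 0, 0, 0.42, 0, 0, 0], [0, 0, 0, 0, 0, 0, 0], [0, 0, 0, 0, 0, 0, 0], [0, 0, 0, 0, 0, 0, 0], [0, 0, 0, 0, 0, 0, 0], [0, 0, 0, 0, 0, 0, 0]]
  squeeze: 80

```text
time_s: 19.8
eef_pos: [526.2, 375.6, 81.3]
ee_rot: [-0.001, 0.983, -0.183, 0.001]
force: [-0.3, -0.9, 6.4]
grip_width: 0.335
grip_force: 79.5
```

arm_command:
  steps:
    - [[0, 0, 0, -0.6, 0, 0, 0], [0, 0, 0, -0.7, 0, 0, 0], [0, 0, 0, -0.7, 0, 0, 0], [0, 0.398, 0.829, 0, 0, 0, 0], [0, 0.398, 0.829, 0, 0, 0, 0], [0, 0.398, 0.829, 0, 0, 0, 0], [0, 0.398, 0.829, 0, 0, 0, 0], [0, 0.398, 0.829, 0, 0, 0, 0]]

```text
time_s: 20.8
eef_pos: [543.8, 144.7, 179.8]
ee_rot: [0.0, 0.983, -0.183, -0.0]
force: [0.2, -0.1, -3.5]
grip_width: 0.339
grip_force: 79.9
```

arm_command:
  steps:
    - [[0, 0.398, 0.829, 0, 0, 0, 0], [0, 0.398, 0.829, 0, 0, 0, 0], [0, 0, 0, 0, 0, 0, -0.8], [0, 0, 0, 0, 0, 0, -0.8], [0, 0, 0, 0, 0, 0, -0.8], [0, 0, 0, 0, 0, 0, -0.75], [0, 0, 0, 0.6, 0, 0, 0], [0, 0, 0, 0, 0, 0, 0]]

```text
time_s: 21.8
eef_pos: [550.2, 54.6, 148.1]
ee_rot: [-0.0, 0.999, 0.053, -0.002]
force: [-0.2, 0.5, -2.0]
grip_width: 0.338
grip_force: 79.9
```

arm_command:
  steps:
    - [[0, 0, 0, 0, 0, 0, 0], [0, 0, 0, 0, 0, 0, 0]]

```text
time_s: 22.05
eef_pos: [551.9, 54.5, 150.9]
ee_rot: [0.0, 0.999, 0.053, 0.001]
force: [0.2, -0.5, -3.7]
grip_width: 0.34
grip_force: 79.9
```

arm_command:
  steps:
    - [[0, 0, 0, 0.5, 0, 0, 0], [0, 0, 0, 0.35, 0, 0, 0], [0, 0, 0, 0.08, 0, 0, 0], [0, 0, 0, 0.06, 0, 0, 0], [0, 0, 0, 0.04, 0, 0, 0], [0, 0, 0, 0, 0, 0, 0]]

```text
time_s: 22.8
eef_pos: [551.6, 54.5, 98.6]
ee_rot: [0.0, 0.999, 0.053, 0.0]
force: [0.2, 0.5, -2.1]
grip_width: 0.336
grip_force: 80.1
```

Already lower than the other socket's stop, with no force. Pressing on down.

arm_command:
  steps:
    - [[0, 0, 0, 0.08, 0, 0, 0], [0, 0, 0, 0.08, 0, 0, 0], [0, 0, 0, 0.06, 0, 0, 0], [0, 0, 0, 0, 0, 0, 0], [0, 0, 0, 0, 0, 0, 0]]

```text
time_s: 23.42
eef_pos: [551.7, 54.4, 89.2]
ee_rot: [0.0, 0.999, 0.053, 0.001]
force: [-6.6, -0.1, 17.9]
grip_width: 0.337
grip_force: 82.6
```

arm_command:
  steps:
    - [[0, 0, 0, 0, 0, 0, -0.6], [0, 0, 0, 0, 0, 0, -0.8], [0, 0, 0, 0, 0, 0, -0.8], [0, 0, 0, 0, 0, 0, -0.8], [0, 0, 0, 0, 0, 0, -0.8], [0, 0, 0, 0, 0, 0, -0.8], [0, 0, 0, 0, 0, 0, -0.8], [0, 0, 0, 0, 0, 0, -0.8]]
  squeeze: 100

```text
time_s: 24.42
eef_pos: [551.7, 54.4, 89.3]
ee_rot: [0.0, 0.868, 0.496, 0.0]
force: [-6.7, -0.2, 17.8]
grip_width: 0.336
grip_force: 98.3
```

arm_command:
  steps:
    - [[0, 0, 0, 0, 0, 0, -0.6], [0, 0, 0, 0, 0, 0, 0], [0, 0, 0, 0, 0, 0, 0], [0, 0, 0, 0, 0, 0, 0]]

```text
time_s: 24.92
eef_pos: [551.7, 54.4, 89.3]
ee_rot: [0.0, 0.846, 0.534, 0.0]
force: [-7.3, -1.0, 18.8]
grip_width: 0.335
grip_force: 98.5
```

```bash
python3 - <<'E'
from h import *
s=capture("side");S=sense();print(S["wrist_torque"],S["eef_pos"],S["joints"],S["grip_width"])
cv2.imwrite("pics/c6.png",cv2.resize(s[160:330,250:400,::-1],(529,600),interpolation=cv2.INTER_CUBIC))
E
```

```text
[0.07078625 1.61664528 0.06702116] [551.66588196  54.40601953  89.29192541] [-1.12931809e-01  5.44279830e-01  1.59285310e+00 -3.55112863e-04
  1.00345142e+00  3.32374720e-01] 0.33495188539883564
```

View pics/c6.png

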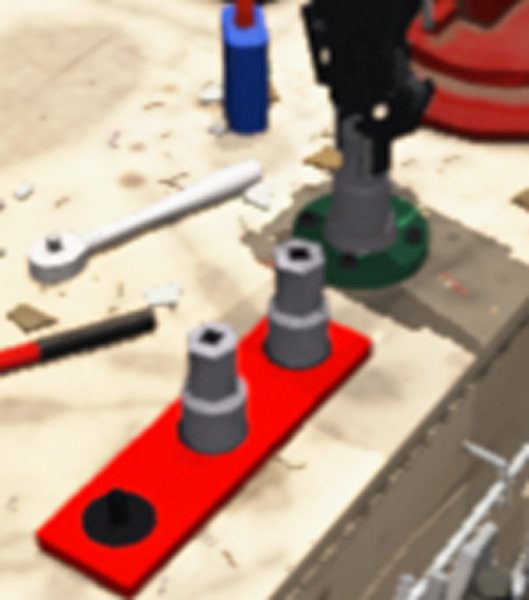

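The socket is seated on the boss and still gripped (crop (362,225)), and the other two hang on the rack at (298,320) and (212,405). The tool turned 1.02 rad; less play and angle error, the nut should have turned 0.7–0.9 rad. Handing in.

```bash
python3 -c "
from rig import *
print(finish_job())"
```

```text
the job is handed in; nothing more can be done
None
```

The job is handed in, with no verdict returned: the oversize socket hangs on peg_1, the 20 mm one is back on peg_2, and the fitting socket is seated on the nut and still gripped, the nut turned an estimated 45° anticlockwise (tool turned 58°, less play; nut angle not measured directly).

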